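# Snap the lid of the reed parts tub shut all round

## Task

The lid of the clear tub of spare reed parts is sitting in place but its four blue edges are still sprung up: press each edge down with the fingertips, one side after another, until all four have clicked shut and lie flat. Press only: leave the tub standing where it is on the tiles, do not lift, tip or push it away, and leave everything else on the shelf undisturbed.

Things in the scene. Friction and masses are not known exactly. Their poses are not given: they have to be found in the camera images.
- tub: Clear plastic tub of reed parts, 130 mm (its x) by 110 mm (its y), lid 145 x 125 mm, loose, about 0.9 kg, turned up to 0.6 rad. White snap lid with four blue rim sections, one a side, named a to d round from +x, +y, -x to -y. Origin: centre of its underside; z up. Tops above the origin: recessed white centre panel (92 x 72 mm) 57 mm, fixed white corners 61 mm, blue sections when shut 63 mm.
- edge_a (a joint): Blue section on the tub's +x side (68 x 26 mm), rad: 0 clicked shut and flat; about 0.35 sprung up, outer edge 9 mm high. Hinged along its inner edge, 46 mm out from the tub's centre, 60 mm up. Pushed down at its middle it resists with some 8 N, snaps shut by itself below about 0.12 and stays; let go earlier it springs up.
- edge_a_mid (a point): Where to press the +x section: on its top face, half-way along, 15 mm outward of its hinge, 61 mm from the tub's centre. It moves with the section; once shut it lies 63 mm above the tub's origin. Its x axis points outward.
- edge_b (a joint): Blue section on the tub's +y side (88 x 26 mm), rad: 0 clicked shut and flat; about 0.35 sprung up, outer edge 9 mm high. Hinged along its inner edge, 36 mm out from the tub's centre, 60 mm up. Pushed down at its middle it resists with some 8 N, snaps shut by itself below about 0.12 and stays; let go earlier it springs up.
- edge_b_mid (a point): Where to press the +y section: on its top face, half-way along, 15 mm outward of its hinge, 51 mm from the tub's centre. It moves with the section; once shut it lies 63 mm above the tub's origin. Its x axis points outward.
- edge_c (a joint): Blue section on the tub's -x side (68 x 26 mm), rad: 0 clicked shut and flat; about 0.35 sprung up, outer edge 9 mm high. Hinged along its inner edge, 46 mm out from the tub's centre, 60 mm up. Pushed down at its middle it resists with some 8 N, snaps shut by itself below about 0.12 and stays; let go earlier it springs up.
- edge_c_mid (a point): Where to press the -x section: on its top face, half-way along, 15 mm outward of its hinge, 61 mm from the tub's centre. It moves with the section; once shut it lies 63 mm above the tub's origin. Its x axis points outward.
- edge_d (a joint): Blue section on the tub's -y side (88 x 26 mm), rad: 0 clicked shut and flat; about 0.35 sprung up, outer edge 9 mm high. Hinged along its inner edge, 36 mm out from the tub's centre, 60 mm up. Pushed down at its middle it resists with some 8 N, snaps shut by itself below about 0.12 and stays; let go earlier it springs up.
- edge_d_mid (a point): Where to press the -y section: on its top face, half-way along, 15 mm outward of its hinge, 51 mm from the tub's centre. It moves with the section; once shut it lies 63 mm above the tub's origin. Its x axis points outward.
- canister: Battered brass screw-top canister, 72 mm across, 107 mm high; loose, origin under its middle, left or right of the work. To be left alone.
- amber_jar: Squat amber glass jar with a dark cap, 66 mm across, 66 mm high; loose, origin under its middle, left or right of the work. To be left alone.
- button_board: Warped ebony button board with rows of small holes and buttons, 160 x 62 x 8 mm (ends about 12 mm high), long along its x; loose, origin under its middle, beyond the tub. To be left alone.
- wedge_1: Maple reed pan wedge, 88 x 24 mm, 9 to 18 mm high, long along its x; loose, origin under its middle, close beside the tub on its -y side. To be left alone.
- wedge_2: Maple reed pan wedge, the twin of the other; loose, origin under its middle, further to the right. To be left alone.
- pin_vise: Steel pin vise lying down, 13 mm thick, 114 mm long along its x; loose, origin under its middle, close beside the tub on its +y side. To be left alone.
Things that resemble listed ones, but are neither listed nor needed, are in the scene too. There is more than one size of the tub; the one meant has the size given above.

How it is judged:
By the outcome, as a careful person would: the job done as asked, in the order asked, and still so for the second after the job is handed in, with the robot touching nothing.
It also fails if it takes over 45 s, if anything falls off the work surface, if the arm or the gripper's body presses on something with over 40 N, if the wrist force passes 120 N, or if a joint passes its speed limit or range.

## Robot

A 6-joint arm with a two-finger parallel gripper is mounted at the origin on the work surface. World frame = base frame: x ahead of the robot, y to its left, z up, the work surface at z = 0. Lengths are in mm, angles in rad, forces in N, time in s.
With the tool pointing down it reaches from about 350 to 950 mm from the base axis. Payload 17.4 kg.
Tool frame: the origin (TCP) lies on the centre line of the jaws, within the pads' length; the fingertips stand 14 mm ahead of it and the grasp point (between the pads) lies 5 mm behind it; y points along the fingers, z is the direction in which the jaws open and shut, and the axes are right-handed (so a half turn about y gives the same grasp; the last joint's range is limited). The gripper opens to 93 mm and grips with 3 to 60 N. Pads are 15 mm wide; open, the fingers measure 128 mm over their backs; the gripper's body (75 mm by 188 mm) begins 65 mm behind the grasp point.
Start: joints at [1.207, 0.116, 1.442, -0, 1.584, -0.038], TCP at [216.053, 639.495, 232.646] pointing down, gripper open.
Joint ranges: [-2.83, 2.83], [-0.83, 2.19], [0.07, 2.5], [-1.14, 4.28], [0.01, 3], [-2.97, 2.97]. Speed limits (rad/s): [1.89, 1.89, 2.22, 3.14, 3.14, 3.14].

## Interface

Orientations are given as a unit quaternion [x, y, z, w].
In Python, from workcell import bot, eyes gives the robot as it stands.
- The arm moves only by the tool apply_moves, never from a script. Its argument "targets" is a list of rows, each a list of 3 entries, a list of its own where there are three numbers: the finger opening in mm, from 0 to 93, then the shift along the tool's x, y, z normalised to -1 to 1, where 1 is 25 mm, then the turn about the tool's y normalised to -1 to 1, where 1 is 0.15 rad. In form: [[hand, [x, y, z], spin], ...]. A call has 1 to 5 rows; each row shifts and turns the commanded pose from where the row before left it, along the tool's axes as they then stand; what a row does not reach is not made up. A row lasts 1/10 s, in which the tool goes at most 50 mm and 8.59 degrees, less where a joint would pass 70% of its speed; a pose out of reach is approached as far as the arm can. A call with a number of a shift or a turn outside -1 to 1 is refused whole. A call with a gripper value outside its range is refused whole. The fingers move at their own pace and stop on an object; the grip force is fixed at half the most. Time passes only in rows, so rows that do not move let the fingers close. It gives the time, the measured TCP pose, the force and the opening at its end, in the units of the state.
- bot.get_state(): the state, without advancing time (a new reading comes with each control period).
- eyes.get_image(name): name is "scene" or "top"; returns the picture (384x512x3 uint8, red, green, blue); there is no depth.
- eyes.camera_params(name): a dict with "camera_matrix" (3x3 intrinsics, pixels), "D" ([k1, k2, p1, p2, k3] as OpenCV has them; the pictures are not rectified), "T" (4x4, takes a point from camera to world coordinates). Camera axes: x right, y down, z forward; pixel columns grow to the right and rows downward; lengths in mm; the calibration is good to about 2 mm. A picture is of the moment at which its call begins. camera_params takes no time and is no camera call.
- bot.job_done(): hands the job in, once; it reports no verdict.
The state is a dict: "time": time; "q": joint angles; "qvel": joint speeds; "joint_efforts": joint torques, N m; "ee_pos": TCP position; "tool_rot": TCP orientation; "force": force on the tool from outside, world axes, zero at the start; "ft_torque": the same for the moment, N m; "grip_width": finger opening in mm.
Only numpy, scipy, OpenCV 4.12 (cv2) and the standard library are available. Lean on these libraries where they do the work, as an engineer would, in place of code of your own. Each camera call takes 0.05 s, during which the arm holds its last target. There are 200 camera calls.

## Working session

There is one attempt and no reset: what is moved stays moved. The work goes in short steps, Python scripts to look and compute and a tool call to move; the robot and the scene stay as the last step left them, time stands still between calls to the robot, and variables do not carry over. Pictures are saved under pics/ and viewed, about 8 in all and at most 12, crops included, and the job is handed in when it is done.

Besides the shell and the picture viewer there is one more tool, called after "Emit:" as a command line: name --argument value ..., lists and objects as JSON in quotes. apply_moves: Moves the arm, as the interface text tells. Its arguments: {"type":"object","properties":{"targets":{"type":"array"}},"required":["targets"]}

```bash
mkdir -p pics; ls; python3 - <<'E'
from workcell import bot, eyes
import cv2, numpy as np
for n in ("scene","top"):
    im=eyes.get_image(n); cv2.imwrite(f"pics/{n}0.png",im[:,:,::-1])
    p=eyes.camera_params(n); print(n,np.round(p["camera_matrix"],1).tolist(),p["D"],np.round(p["T"],3).tolist())
s=bot.get_state(); print(s)
E
```

```text
pics
scene [[371.2, 0.0, 253.8], [0.0, 371.2, 194.1], [0.0, 0.0, 1.0]] [-0.10218579  0.          0.          0.          0.        ] [[0.069, 0.715, -0.696, 1272.414], [0.998, -0.051, 0.046, -57.814], [-0.003, -0.697, -0.717, 763.619], [0.0, 0.0, 0.0, 1.0]]
top [[466.7, 0.0, 257.7], [0.0, 466.7, 191.1], [0.0, 0.0, 1.0]] [-0.02974653  0.          0.          0.          0.        ] [[-0.026, -0.99, 0.141, 405.394], [-1.0, 0.026, -0.006, 0.593], [0.003, -0.141, -0.99, 1374.275], [0.0, 0.0, 0.0, 1.0]]
{'time': 0.1, 'q': array([ 1.20722157e+00,  1.16456225e-01,  1.44219589e+00, -1.51843541e-05,
        1.58397171e+00, -3.78229291e-02]), 'qvel': array([-1.92291229e-04, -1.25198959e-04, -1.53428174e-03,  2.28673530e-04,
       -7.17281237e-04, -1.23197338e-05]), 'joint_efforts': array([ 1.86693906e-03, -7.22887516e+01, -6.23864150e+01,  7.82319624e-02,
        2.26851075e-02, -2.60534762e-05]), 'ee_pos': array([215.98505626, 639.34429006, 231.9683065 ]), 'tool_rot': array([ 0.69810646, -0.11472959,  0.11459475, -0.6973898 ]), 'force': array([-0.38099801, -0.03329722,  0.67915845]), 'ft_torque': array([ 0.02266595,  0.00722077, -0.0430971 ]), 'grip_width': 93.25244292339183}
```

View pics/top0.png

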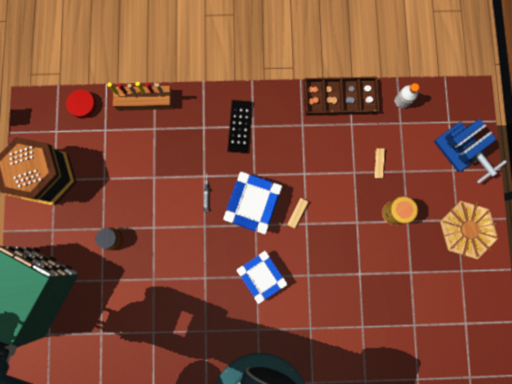

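View pics/scene0.png

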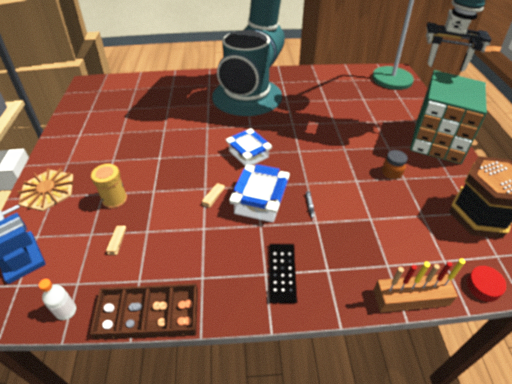

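The target tub is the larger one, at top view (252,202). It stands between the pin vise (207,196) and the wedge (298,213). The smaller lookalike is at (262,277). Next I measure the tub's pose.

```bash
cat > h.py <<'E'
import cv2, numpy as np
from workcell import bot, eyes
def ray(n,uv,z):
    p=eyes.camera_params(n); T=np.array(p["T"])
    u=cv2.undistortPoints(np.array(uv,float).reshape(-1,1,2),np.array(p["camera_matrix"]),np.array(p["D"])).reshape(-1,2)
    d=np.c_[u,np.ones(len(u))]@T[:3,:3].T
    return T[:3,3]+d*((z-T[2,3])/d[:,2:])
def proj(n,X):
    p=eyes.camera_params(n); T=np.linalg.inv(np.array(p["T"]))
    return cv2.projectPoints(np.array(X,float).reshape(-1,1,3),cv2.Rodrigues(T[:3,:3])[0],T[:3,3],np.array(p["camera_matrix"]),np.array(p["D"]))[0].reshape(-1,2)
def masks(im):
    h=cv2.cvtColor(im,cv2.COLOR_RGB2HSV)
    blue=cv2.inRange(h,(100,120,60),(130,255,255)); white=cv2.inRange(h,(0,0,140),(180,70,255))
    return blue,white
def blobs(m,lo,hi,a=8):
    n,l,s,c=cv2.connectedComponentsWithStats(m)
    return [(s[i,4],c[i]) for i in range(1,n) if s[i,4]>=a and (c[i]>lo).all() and (c[i]<hi).all()]
E
python3 - <<'E'
from h import *
np.set_printoptions(precision=1,suppress=True)
im=cv2.imread("pics/top0.png")[:,:,::-1].copy(); b,w=masks(im)
m=(b|w)
for nm,lo,hi in (("big",(215,165),(290,240)),("small",(230,245),(295,310))):
    print(nm)
    for k,mm,z in (("blue",b,65),("white",w,61)):
        for a,c in blobs(mm,lo,hi): print(k,a,c,ray("top",[c],57 if a>300 else z)[0])
    sub=np.zeros_like(m); sub[lo[1]:hi[1],lo[0]:hi[0]]=m[lo[1]:hi[1],lo[0]:hi[0]]
    ys,xs=np.nonzero(sub); P=ray("top",np.c_[xs,ys],63)[:,:2]
    print(cv2.minAreaRect(P.astype(np.float32)))
c=im[160:315,205:305]; s=np.hstack([cv2.resize(c,None,fx=3.8,fy=3.8,interpolation=cv2.INTER_CUBIC)])
i2=cv2.imread("pics/scene0.png")[115:230,190:330]
i2=cv2.resize(i2,None,fx=2.9,fy=2.9,interpolation=cv2.INTER_CUBIC)
o=np.zeros((600,800,3),np.uint8); o[:s.shape[0],:s.shape[1]]=s[:,:,::-1][:600]; o[:i2.shape[0],384:384+i2.shape[1]]=i2
cv2.imwrite("pics/crop0.png",o)
E
```

```text
big
blue 218 [259.5 181.9] [617.5 -13.5  65. ]
blue 284 [235.2 196.2] [578.5  56.2  65. ]
blue 281 [269.2 208.1] [542.1 -38.9  65. ]
blue 222 [245.3 222.4] [503.5  29.5  65. ]
white 1291 [252.1 202.6] [559.9   9.2  57. ]
white 12 [263.9 174.6] [639.  -26.7  61. ]
white 33 [224.4 225.8] [495.8  88.6  61. ]
((561.011962890625, 17.909523010253906), (209.55006408691406, 203.44017028808594), 82.3422622680664)
small
blue 118 [252.  262.6] [391.4  13.4  65. ]
blue 168 [273.2 268.8] [372.7 -45.   65. ]
blue 160 [249.7 284.5] [331.7  21.3  65. ]
blue 130 [270.6 291.1] [312.3 -35.8  65. ]
white 845 [261.2 277.6] [349.2 -11.   57. ]
((352.7389831542969, -4.050376892089844), (131.79762268066406, 116.99472045898438), 37.12260818481445)
```

View pics/crop0.png

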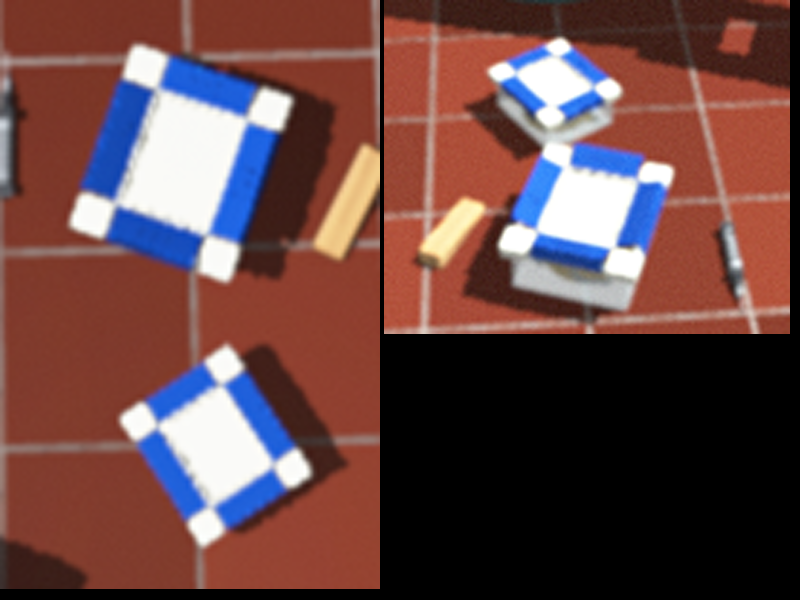

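The measured spacing matches the listed sizes: a to c is 121.8 mm and b to d is 101.8 mm. That puts the tub centre near (560.4, 8.4) with yaw about -0.364. I'll check this against the scene view and plan the transit.

```bash
cat >> h.py <<'E'
from scipy.spatial.transform import Rotation as Ro
C=np.array([560.4,8.4]); YAW=-0.364
def edge(k,r=None):
    a=YAW+'abcd'.index(k)*np.pi/2
    return C+(r if r else (60 if k in 'ac' else 50))*np.array([np.cos(a),np.sin(a)]),a
def plan(xy,z,along=None):
    """rows to bring TCP to xy,z with tool x along direction angle (mod pi)"""
    s=bot.get_state(); R=Ro.from_quat(s["tool_rot"]); p=np.array(s["ee_pos"]); M=R.as_matrix()
    print("t",round(s["time"],2),"pos",p.round(1),"xaxis",M[:,0].round(3),"y",M[:,1].round(3),"F",np.array(s["force"]).round(1),"w",round(s["grip_width"],1))
    th=np.arctan2(M[1,0],M[0,0]); dw=0 if along is None else (along-th+np.pi/2)%np.pi-np.pi/2
    turn=-dw # tool y is down
    d=np.r_[xy,z]-p; n=int(np.ceil(max(np.abs(d).max()/23,abs(turn)/0.15)))
    q=M.copy()
    Rd=Ro.from_euler('y',turn/n).as_matrix()
    print("rows",n,"spin/row",round(turn/n/0.15,3),"turn",round(turn,3),"q",s["q"].round(2))
    for i in range(n):
        print((q.T@d/n/25).round(2).tolist(),round(turn/n/.15,2)); q=q@Rd
E
python3 - <<'E'
from h import *
np.set_printoptions(precision=1,suppress=True)
im=cv2.imread("pics/scene0.png")[:,:,::-1].copy(); b,w=masks(im)
for a,c in blobs(b,(215,155),(300,225)): print(a,c,ray("scene",[c],66)[0])
for k in 'abcd': print(k,edge(k,61 if k in'ac' else 51), proj("scene",[*edge(k,61 if k in'ac' else 51)[0],66]))
xy,a=edge('a'); plan(xy,130,a)
E
```

```text
186 [266.4 169.8] [503.3  28.5  66. ]
205 [241.9 181.2] [544.6 -42.   66. ]
222 [278.8 188.8] [580.7  54.4  66. ]
195 [253.3 201.6] [622.3 -16.3  66. ]
a (array([617.4, -13.3]), -0.364) [[254.3 200.1]]
b (array([578.6,  56.1]), 1.2067963267948967) [[279.3 188.2]]
c (array([503.4,  30.1]), 2.7775926535897932) [[266.9 169.8]]
d (array([542.2, -39.3]), 4.34838898038469) [[242.9 180.6]]
t 0.1 pos [216.  639.3 232. ] xaxis [ 0.9 -0.3 -0. ] y [-0. -0. -1.] F [-0.4 -0.   0.7] w 93.3
rows 29 spin/row 0.009 turn 0.038 q [ 1.2  0.1  1.4 -0.   1.6 -0. ]
[0.81, 0.14, -0.68] 0.01
[0.81, 0.14, -0.67] 0.01
[0.81, 0.14, -0.67] 0.01
[0.81, 0.14, -0.67] 0.01
[0.81, 0.14, -0.67] 0.01
[0.82, 0.14, -0.67] 0.01
[0.82, 0.14, -0.67] 0.01
[0.82, 0.14, -0.67] 0.01
[0.82, 0.14, -0.67] 0.01
[0.82, 0.14, -0.67] 0.01
[0.82, 0.14, -0.66] 0.01
[0.82, 0.14, -0.66] 0.01
[0.82, 0.14, -0.66] 0.01
[0.82, 0.14, -0.66] 0.01
[0.82, 0.14, -0.66] 0.01
[0.82, 0.14, -0.66] 0.01
[0.83, 0.14, -0.66] 0.01
[0.83, 0.14, -0.66] 0.01
[0.83, 0.14, -0.66] 0.01
[0.83, 0.14, -0.65] 0.01
[0.83, 0.14, -0.65] 0.01
[0.83, 0.14, -0.65] 0.01
[0.83, 0.14, -0.65] 0.01
[0.83, 0.14, -0.65] 0.01
[0.83, 0.14, -0.65] 0.01
[0.83, 0.14, -0.65] 0.01
[0.83, 0.14, -0.65] 0.01
[0.83, 0.14, -0.65] 0.01
[0.84, 0.14, -0.65] 0.01
```

The scene view agrees to within about 2 mm, so I start the transit high with the gripper closing.

Emit:
apply_moves --targets '[[0, [0.5, 0, -0.4], 0.05], [0, [0.98, 0, -0.8], 0.05], [0, [0.98, 0, -0.8], 0.05], [0, [0.98, 0, -0.8], 0.05], [0, [0.98, 0, -0.8], 0.05]]'

```text
time: 0.6
ee_pos: [290.6, 515.7, 232.4]
tool_rot: [0.696, -0.128, 0.128, -0.695]
force: [0.6, 0.1, 0.1]
grip_width: 57.3
```

Emit:
apply_moves --targets '[[0, [0.98, 0, -0.8], 0], [0, [0.98, 0, -0.8], 0], [0, [0.98, 0, -0.8], 0], [0, [0.98, 0, -0.8], 0], [0, [0.98, 0, -0.8], 0]]'

```text
time: 1.1
ee_pos: [369.3, 378.6, 232.5]
tool_rot: [0.695, -0.128, 0.128, -0.695]
force: [0.7, 0.6, -0.3]
grip_width: 17.7
```

Emit:
apply_moves --targets '[[0, [0.98, 0, -0.8], 0], [0, [0.98, 0, -0.8], 0], [0, [0.98, 0, -0.8], 0], [0, [0.98, 0, -0.8], 0], [0, [0.98, 0, -0.8], 0]]'

```text
time: 1.6
ee_pos: [448.1, 241.6, 232.5]
tool_rot: [0.695, -0.128, 0.128, -0.695]
force: [-0.4, -0.6, 0.1]
grip_width: 0.9
```

Emit:
apply_moves --targets '[[0, [0.98, 0, -0.8], 0], [0, [0.98, 0, -0.8], 0], [0, [0.98, 0, -0.8], 0], [0, [0.98, 0, -0.8], 0], [0, [0.6, 0, -0.5], 0]]'

```text
time: 2.1
ee_pos: [520.9, 114.5, 232.4]
tool_rot: [0.696, -0.128, 0.128, -0.695]
force: [-0.6, 0.2, 0.6]
grip_width: 0.6
```

```bash
python3 -c "
from h import *
xy,a=edge('a'); plan(xy,95,a)"
```

```text
t 2.1 pos [520.9 114.5 232.4] xaxis [ 0.934 -0.357  0.   ] y [-0. -0. -1.] F [-0.6  0.2  0.6] w 0.6
rows 6 spin/row -0.001 turn -0.001 q [ 0.17 -0.2   1.74 -0.    1.59 -1.04]
[0.9, 0.92, -0.57] -0.0
[0.9, 0.92, -0.57] -0.0
[0.9, 0.92, -0.57] -0.0
[0.9, 0.92, -0.57] -0.0
[0.9, 0.92, -0.57] -0.0
[0.9, 0.92, -0.57] -0.0
```

Emit:
apply_moves --targets '[[0, [1.0, 0.8, -0.65], 0], [0, [1.0, 0.8, -0.65], 0], [0, [1.0, 0.9, -0.65], 0], [0, [1.0, 1.0, -0.65], 0], [0, [1.0, 1.0, -0.6], 0]]'

```text
time: 2.6
ee_pos: [609.0, -4.1, 119.2]
tool_rot: [0.695, -0.128, 0.128, -0.695]
force: [1.1, 0.5, 0.1]
grip_width: 0.6
```

Emit:
apply_moves --targets '[[0, [0.4, 0.6, -0.22], 0], [0, [0, 0.4, 0], 0], [0, [0, 0, 0], 0]]'

```text
time: 2.9
ee_pos: [615.4, -10.5, 94.1]
tool_rot: [0.695, -0.129, 0.127, -0.695]
force: [-0.3, 0.4, 0.7]
grip_width: 0.6
```

```bash
python3 - <<'E'
from h import *
xy,a=edge('a'); plan(xy,78,a)
o=np.zeros((600,800,3),np.uint8)
im=eyes.get_image("top")[150:260,195:325]; o[:330,:390]=cv2.resize(im,(390,330),interpolation=2)
im=eyes.get_image("scene")[125:235,195:325]; o[:330,400:790]=cv2.resize(im,(390,330),interpolation=2)
cv2.imwrite("pics/a1.png",o[:330,:,::-1])
E
```

```text
t 2.9 pos [615.4 -10.5  94.1] xaxis [ 0.935 -0.356 -0.002] y [-0.002  0.    -1.   ] F [-0.3  0.4  0.7] w 0.6
rows 1 spin/row 0.003 turn 0.0 q [-0.06  0.06  1.73  0.    1.35 -1.27]
[0.08, 0.64, -0.07] 0.0
```

View pics/a1.png

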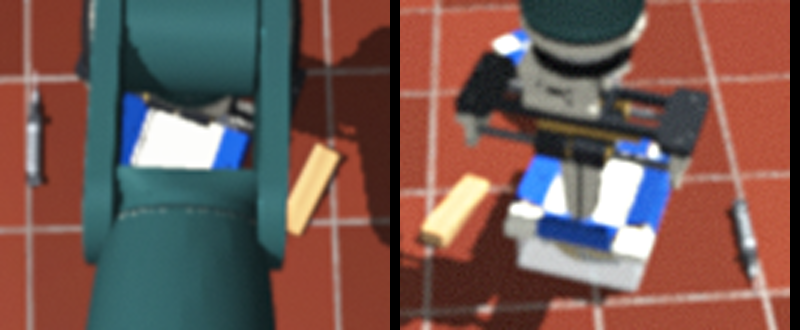

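The closed fingertips hang over edge a: scene crop (582,215), section at (580,235). Now I press it down.

Emit:
apply_moves --targets '[[0, [0.06, 0.36, -0.05], 0], [0, [0, 0.08, 0], 0], [0, [0, 0.08, 0], 0], [0, [0, 0.08, 0], 0]]'

```text
time: 3.4
ee_pos: [618.5, -12.5, 82.0]
tool_rot: [-0.695, 0.126, -0.129, 0.696]
force: [3.3, -2.0, 11.5]
grip_width: 0.6
```

Emit:
apply_moves --targets '[[0, [0, 0.04, 0], 0], [0, [0, 0, 0], 0]]'

```text
time: 3.6
ee_pos: [618.6, -12.6, 80.9]
tool_rot: [-0.695, 0.126, -0.129, 0.696]
force: [4.7, -1.1, 7.2]
grip_width: 0.4
```

Emit:
apply_moves --targets '[[0, [-0.04, 0.08, 0], 0], [0, [0, 0.04, 0], 0], [0, [0, 0, 0], 0]]'

```text
time: 3.9
ee_pos: [616.8, -12.0, 77.1]
tool_rot: [-0.695, 0.127, -0.128, 0.696]
force: [0.1, 0.3, 8.7]
grip_width: 0.5
```

Emit:
apply_moves --targets '[[0, [0, 0.08, 0], 0], [0, [0, 0.0, 0], 0]]'

```text
time: 4.1
ee_pos: [617.0, -12.1, 77.0]
tool_rot: [-0.695, 0.127, -0.128, 0.696]
force: [-9.2, -0.0, 27.8]
grip_width: -0.2
```

It stopped hard at tip height 63 mm with 28 N, so edge a is flat. I lift off and plan b.

Emit:
apply_moves --targets '[[0, [0, -0.3, 0], 0], [0, [0, -0.8, 0], 0], [0, [0, -0.3, 0], 0]]'

```text
time: 4.4
ee_pos: [616.8, -12.1, 110.7]
tool_rot: [-0.695, 0.127, -0.128, 0.696]
force: [0.7, -0.5, 0.8]
grip_width: 0.7
```

```bash
python3 - <<'E'
from h import *
xy,a=edge('b'); plan(xy,110,a-.01)
xy,a=edge('b'); plan(xy,110,a+.01)
E
```

```text
t 4.4 pos [616.8 -12.1 110.7] xaxis [ 0.935 -0.355  0.001] y [ 0.001 -0.    -1.   ] F [ 0.7 -0.5  0.8] w 0.7
rows 11 spin/row -0.945 turn -1.56 q [-0.06  0.05  1.71  0.    1.38 -1.27]
[-0.22, 0.0, 0.18] -0.95
[-0.19, 0.0, 0.21] -0.95
[-0.16, 0.0, 0.23] -0.95
[-0.12, 0.0, 0.25] -0.95
[-0.09, 0.0, 0.27] -0.95
[-0.05, 0.0, 0.28] -0.95
[-0.01, 0.0, 0.28] -0.95
[0.03, 0.0, 0.28] -0.95
[0.07, 0.0, 0.27] -0.95
[0.11, 0.0, 0.26] -0.95
[0.14, 0.0, 0.24] -0.95
t 4.4 pos [616.8 -12.1 110.7] xaxis [ 0.935 -0.355  0.001] y [ 0.001 -0.    -1.   ] F [ 0.7 -0.5  0.8] w 0.7
rows 11 spin/row 0.947 turn 1.562 q [-0.06  0.05  1.71  0.    1.38 -1.27]
[-0.22, 0.0, 0.18] 0.95
[-0.24, 0.0, 0.15] 0.95
[-0.26, 0.0, 0.11] 0.95
[-0.27, 0.0, 0.07] 0.95
[-0.28, 0.0, 0.03] 0.95
[-0.28, 0.0, -0.01] 0.95
[-0.28, 0.0, -0.05] 0.95
[-0.27, 0.0, -0.09] 0.95
[-0.25, 0.0, -0.12] 0.95
[-0.23, 0.0, -0.16] 0.95
[-0.21, 0.0, -0.19] 0.95
```

Emit:
apply_moves --targets '[[0, [-0.22, 0, 0.18], 0.95], [0, [-0.24, 0, 0.15], 0.95], [0, [-0.26, 0, 0.11], 0.95], [0, [-0.27, 0, 0.07], 0.95], [0, [-0.28, 0, 0.03], 0.95]]'

```text
time: 4.9
ee_pos: [598.5, 18.7, 108.7]
tool_rot: [0.606, -0.364, 0.364, -0.606]
force: [-0.5, -0.4, 0.5]
grip_width: 0.4
```

Emit:
apply_moves --targets '[[0, [-0.28, 0, -0.01], 0.95], [0, [-0.28, 0, -0.05], 0.95], [0, [-0.27, 0, -0.09], 0.95], [0, [-0.25, 0, -0.12], 0.95], [0, [-0.23, 0, -0.16], 0.95]]'

```text
time: 5.4
ee_pos: [580.8, 49.1, 108.7]
tool_rot: [-0.441, 0.553, -0.552, 0.441]
force: [0.4, 0.5, -0.3]
grip_width: 0.7
```

Emit:
apply_moves --targets '[[0, [-0.21, 0.3, -0.19], 0.97], [0, [0, 0.3, 0], 0], [0, [0, 0, 0], 0]]'

```text
time: 5.7
ee_pos: [577.1, 54.8, 92.7]
tool_rot: [-0.404, 0.581, -0.581, 0.402]
force: [-0.1, -0.9, -0.2]
grip_width: 1.1
```

```bash
python3 - <<'E'
from h import *
xy,a=edge('b'); plan(xy,85,a)
o=np.zeros((330,800,3),np.uint8)
im=eyes.get_image("top")[150:260,195:325]; o[:330,:390]=cv2.resize(im,(390,330),interpolation=2)
im=eyes.get_image("scene")[125:235,195:325]; o[:330,400:790]=cv2.resize(im,(390,330),interpolation=2)
cv2.imwrite("pics/b1.png",o[:,:,::-1])
E
```

```text
t 5.7 pos [577.1  54.8  92.7] xaxis [-0.35  -0.937  0.001] y [-0.002 -0.    -1.   ] F [-0.1 -0.9 -0.2] w 1.1
rows 1 spin/row 0.04 turn 0.006 q [ 0.05 -0.02  1.81 -0.    1.35  0.41]
[-0.03, 0.31, 0.04] 0.04
```

View pics/b1.png

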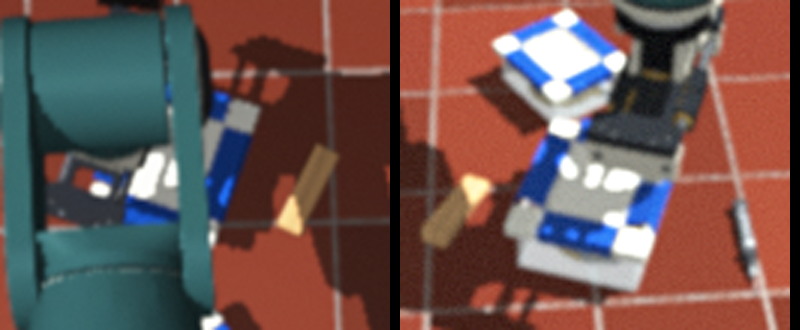

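The gripper is over the +y side, and the tub has not moved (edge a still at scene crop (577,232)). Now I press b.

Emit:
apply_moves --targets '[[0, [-0.03, 0.3, 0.04], 0.04], [0, [0, 0.08, 0], 0], [0, [0, 0.08, 0], 0], [0, [0, 0.08, 0], 0], [0, [0, 0.06, 0], 0]]'

```text
time: 6.3
ee_pos: [579.8, 55.8, 80.3]
tool_rot: [0.399, -0.583, 0.583, -0.401]
force: [1.9, 3.5, 5.0]
grip_width: 0.4
```

Emit:
apply_moves --targets '[[0, [0, 0.08, 0], 0], [0, [0, 0.04, 0], 0], [0, [0, 0, 0], 0]]'

```text
time: 6.6
ee_pos: [579.3, 55.3, 77.1]
tool_rot: [0.4, -0.583, 0.583, -0.4]
force: [-2.9, 2.2, 11.6]
grip_width: 0.3
```

Emit:
apply_moves --targets '[[0, [0, 0.08, 0], 0], [0, [0, 0, 0], 0]]'

```text
time: 6.8
ee_pos: [579.4, 55.3, 76.8]
tool_rot: [0.399, -0.583, 0.583, -0.4]
force: [-12.6, 2.5, 29.6]
grip_width: 0.7
```

Emit:
apply_moves --targets '[[0, [0, -0.3, 0], 0], [0, [0, -0.8, 0], 0], [0, [0, -0.3, 0], 0]]'

```text
time: 7.1
ee_pos: [579.2, 55.0, 110.4]
tool_rot: [0.4, -0.583, 0.583, -0.4]
force: [-0.5, 0.8, 0.7]
grip_width: 0.5
```

```bash
python3 - <<'E'
from h import *
xy,a=edge('c'); plan(xy,110,a-.02)
E
```

```text
t 7.1 pos [579.2  55.  110.4] xaxis [-0.36  -0.933 -0.   ] y [ 0.001 -0.    -1.   ] F [-0.5  0.8  0.7] w 0.5
rows 11 spin/row -0.943 turn -1.555 q [ 0.05 -0.03  1.79 -0.    1.38  0.42]
[0.18, 0.0, -0.22] -0.94
[0.15, 0.0, -0.24] -0.94
[0.11, 0.0, -0.26] -0.94
[0.08, 0.0, -0.28] -0.94
[0.04, 0.0, -0.29] -0.94
[-0.0, 0.0, -0.29] -0.94
[-0.04, 0.0, -0.28] -0.94
[-0.08, 0.0, -0.28] -0.94
[-0.12, 0.0, -0.26] -0.94
[-0.16, 0.0, -0.24] -0.94
[-0.19, 0.0, -0.22] -0.94
```

Emit:
apply_moves --targets '[[0, [0.18, 0, -0.22], -0.95], [0, [0.15, 0, -0.24], -0.95], [0, [0.11, 0, -0.26], -0.95], [0, [0.08, 0, -0.28], -0.95], [0, [0.04, 0, -0.29], -0.95]]'

```text
time: 7.6
ee_pos: [544.5, 43.4, 108.6]
tool_rot: [0.579, -0.406, 0.405, -0.579]
force: [0.5, 0.4, -0.1]
grip_width: 0.3
```

Emit:
apply_moves --targets '[[0, [0, 0, -0.29], -0.95], [0, [-0.04, 0, -0.28], -0.95], [0, [-0.08, 0, -0.28], -0.95], [0, [-0.12, 0, -0.26], -0.95], [0, [-0.16, 0, -0.24], -0.95]]'

```text
time: 8.1
ee_pos: [510.6, 31.4, 108.6]
tool_rot: [0.684, -0.178, 0.178, -0.684]
force: [0.3, 0.7, -0.4]
grip_width: 0.5
```

Emit:
apply_moves --targets '[[0, [-0.19, 0.3, -0.22], -0.97], [0, [0, 0.3, 0], 0], [0, [0, 0, 0], 0]]'

```text
time: 8.4
ee_pos: [503.7, 29.1, 92.8]
tool_rot: [0.695, -0.132, 0.131, -0.695]
force: [0.1, 0.6, -0.1]
grip_width: 0.2
```

```bash
python3 - <<'E'
from h import *
xy,a=edge('c'); plan(xy,85,a)
o=np.zeros((330,800,3),np.uint8)
im=eyes.get_image("top")[150:260,195:325]; o[:330,:390]=cv2.resize(im,(390,330),interpolation=2)
im=eyes.get_image("scene");b,w=masks(im)
for a,c in blobs(b,(215,155),(300,225)): print(a,c,ray("scene",[c],63)[0].round(1))
im=im[125:235,195:325]; o[:330,400:790]=cv2.resize(im,(390,330),interpolation=2)
cv2.imwrite("pics/c1.png",o[:,:,::-1])
E
```

```text
t 8.4 pos [503.7  29.1  92.8] xaxis [ 0.931 -0.365 -0.002] y [-0.002 -0.    -1.   ] F [ 0.1  0.6 -0.1] w 0.2
rows 1 spin/row -0.066 turn -0.01 q [ 0.01 -0.19  1.97 -0.    1.36 -1.19]
[0.01, 0.31, 0.03] -0.07
151 [266.47682119 170.27152318] [502.1  29.   63. ]
196 [242.02040816 181.49489796] [542.6 -41.7  63. ]
207 [278.53140097 189.88405797] [581.8  53.8  63. ]
225 [253.63555556 202.63555556] [623.2 -15.5  63. ]
```

View pics/c1.png

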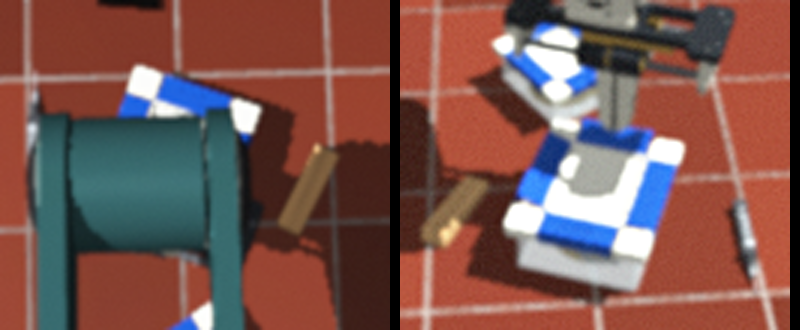

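Edges a and b now lie flat, at scene crop (580,235) and (655,190). The c and d blob centroids have not moved, so the tub has stayed put. The fingertips are over c (615,125), so I press it.

Emit:
apply_moves --targets '[[0, [0.01, 0.3, 0.03], -0.07], [0, [0, 0.08, 0], 0], [0, [0, 0.08, 0], 0], [0, [0, 0.08, 0], 0], [0, [0, 0.06, 0], 0]]'

```text
time: 9.0
ee_pos: [504.9, 30.0, 79.5]
tool_rot: [-0.696, 0.126, -0.126, 0.696]
force: [-1.2, 0.7, 4.3]
grip_width: 0.7
```

Emit:
apply_moves --targets '[[0, [0, 0.08, 0], 0], [0, [0, 0.04, 0], 0], [0, [0, 0, 0], 0]]'

```text
time: 9.3
ee_pos: [504.9, 29.9, 77.1]
tool_rot: [-0.696, 0.126, -0.126, 0.696]
force: [-6.2, 0.3, 13.7]
grip_width: 0.1
```

Emit:
apply_moves --targets '[[0, [0, 0.06, 0], 0], [0, [0, 0, 0], 0]]'

```text
time: 9.5
ee_pos: [505.0, 29.9, 76.9]
tool_rot: [-0.696, 0.126, -0.127, 0.696]
force: [-15.3, 1.0, 30.5]
grip_width: 0.7
```

Emit:
apply_moves --targets '[[0, [0, -0.3, 0], 0], [0, [0, -0.8, 0], 0], [0, [0, -0.3, 0], 0]]'

```text
time: 9.8
ee_pos: [505.2, 29.8, 111.0]
tool_rot: [-0.696, 0.126, -0.127, 0.696]
force: [0.9, 0.3, -0.0]
grip_width: 0.7
```

```bash
python3 - <<'E'
from h import *
xy,a=edge('d'); plan(xy,110,a+.02)
E
```

```text
t 9.8 pos [505.2  29.8 111. ] xaxis [ 0.936 -0.351  0.001] y [ 0.002 -0.    -1.   ] F [ 0.9  0.3 -0. ] w 0.7
rows 11 spin/row 0.943 turn 1.556 q [ 0.01 -0.2   1.95 -0.    1.39 -1.2 ]
[0.21, 0.0, -0.18] 0.94
[0.24, 0.0, -0.15] 0.94
[0.26, 0.0, -0.12] 0.94
[0.27, 0.0, -0.08] 0.94
[0.28, 0.0, -0.04] 0.94
[0.28, 0.0, -0.0] 0.94
[0.28, 0.0, 0.04] 0.94
[0.27, 0.0, 0.08] 0.94
[0.26, 0.0, 0.12] 0.94
[0.24, 0.0, 0.15] 0.94
[0.22, 0.0, 0.18] 0.94
```

Emit:
apply_moves --targets '[[0, [0.21, 0, -0.18], 0.95], [0, [0.24, 0, -0.15], 0.95], [0, [0.26, 0, -0.12], 0.95], [0, [0.27, 0, -0.08], 0.95], [0, [0.28, 0, -0.04], 0.95]]'

```text
time: 10.3
ee_pos: [521.7, -1.4, 109.2]
tool_rot: [0.607, -0.363, 0.363, -0.607]
force: [-0.5, 0.6, 0.1]
grip_width: 0.6
```

Emit:
apply_moves --targets '[[0, [0.28, 0, 0], 0.95], [0, [0.28, 0, 0.04], 0.95], [0, [0.27, 0, 0.08], 0.95], [0, [0.26, 0, 0.12], 0.95], [0, [0.24, 0, 0.15], 0.95]]'

```text
time: 10.8
ee_pos: [538.6, -32.4, 109.1]
tool_rot: [-0.442, 0.552, -0.552, 0.442]
force: [-0.3, -0.7, 0.3]
grip_width: 0.7
```

Emit:
apply_moves --targets '[[0, [0.22, 0.3, 0.18], 0.97], [0, [0, 0.3, 0], 0], [0, [0, 0, 0], 0]]'

```text
time: 11.1
ee_pos: [541.1, -38.4, 93.0]
tool_rot: [-0.405, 0.581, -0.58, 0.403]
force: [0.3, 0.1, 0.4]
grip_width: 0.5
```

```bash
python3 - <<'E'
from h import *
xy,a=edge('d'); plan(xy,85,a)
im=eyes.get_image("scene");b,w=masks(im)
for a,c in blobs(b,(215,155),(300,225)): print(a,c,ray("scene",[c],63)[0].round(1))
E
```

```text
t 11.1 pos [541.1 -38.4  93. ] xaxis [-0.347 -0.938  0.001] y [-0.002  0.    -1.   ] F [0.3 0.1 0.4] w 0.5
rows 1 spin/row 0.064 turn 0.01 q [-0.12 -0.1   1.89  0.    1.35  0.24]
[-0.02, 0.32, 0.06] 0.06
140 [266.39285714 170.62857143] [503.5  28.6  63. ]
145 [241.1862069  184.00689655] [552.2 -44.4  63. ]
206 [278.51456311 189.86407767] [581.7  53.8  63. ]
224 [253.67410714 202.66517857] [623.3 -15.4  63. ]
```

Edges a and b are unmoved to within 0.1 px, so the tub is steady. The d blob is partly hidden by the fingers. Now I press d.

Emit:
apply_moves --targets '[[0, [-0.02, 0.3, 0.06], 0.06], [0, [0, 0.08, 0], 0], [0, [0, 0.08, 0], 0], [0, [0, 0.08, 0], 0], [0, [0, 0.06, 0], 0]]'

```text
time: 11.65
ee_pos: [543.7, -38.9, 80.7]
tool_rot: [0.4, -0.582, 0.583, -0.401]
force: [-3.5, -3.9, 11.6]
grip_width: 0.5
```

Emit:
apply_moves --targets '[[0, [0, 0.08, 0], 0], [0, [0, 0.04, 0], 0], [0, [0, 0.04, 0], 0], [0, [0, 0, 0], 0]]'

```text
time: 12.05
ee_pos: [543.6, -38.6, 77.1]
tool_rot: [0.4, -0.583, 0.583, -0.401]
force: [-7.2, -1.0, 16.8]
grip_width: 0.5
```

Emit:
apply_moves --targets '[[0, [0, 0.04, 0], 0], [0, [0, 0, 0], 0], [0, [0, -0.3, 0], 0], [0, [0, -0.8, 0], 0], [0, [0, -1, 0], 0]]'

```text
time: 12.55
ee_pos: [542.8, -38.3, 126.8]
tool_rot: [-0.401, 0.583, -0.582, 0.4]
force: [-0.5, -0.4, 0.6]
grip_width: 0.5
```

Emit:
apply_moves --targets '[[0, [0, -1, 0], 0], [0, [0, -1, 0], 0], [0, [-0.5, -1, 0], 0], [0, [-0.9, -0.5, 0], 0], [0, [-0.9, 0, 0], 0]]'

```text
time: 13.05
ee_pos: [564.8, 15.7, 217.0]
tool_rot: [0.399, -0.582, 0.584, -0.401]
force: [-0.3, 0.7, -1.1]
grip_width: 0.2
```

Emit:
apply_moves --targets '[[0, [-0.9, 0, -0.5], 0], [0, [-0.9, 0, -0.9], 0], [0, [-0.9, 0, -0.9], 0], [0, [-0.9, 0, -0.9], 0], [0, [-0.9, 0, -0.9], 0]]'

```text
time: 13.55
ee_pos: [508.0, 158.1, 214.5]
tool_rot: [-0.4, 0.583, -0.583, 0.4]
force: [0.3, 0.3, -0.3]
grip_width: 0.4
```

Emit:
apply_moves --targets '[[0, [-0.9, 0, -0.9], 0], [0, [-0.9, 0, -0.9], 0], [0, [-0.9, 0, -0.9], 0], [0, [-0.9, 0, -0.5], 0], [0, [-0.5, 0, 0], 0]]'

```text
time: 14.05
ee_pos: [470.1, 283.2, 214.7]
tool_rot: [-0.401, 0.583, -0.582, 0.401]
force: [-0.2, 0.8, 0.2]
grip_width: 0.5
```

```bash
python3 - <<'E'
from h import *
s=bot.get_state(); print(s["time"],s["ee_pos"],s["force"])
o=np.zeros((600,800,3),np.uint8)
for n,lo,hi,x in (("top",(215,165),(290,240),0),("scene",(215,155),(300,225),400)):
    im=eyes.get_image(n);cv2.imwrite(f"pics/{n}9.png",im[:,:,::-1]);b,w=masks(im)
    for a,c in blobs(b,lo,hi): print(n,a,c.round(1),ray(n,[c],63)[0].round(1))
    y0,x0=(150,195) if n=="top" else (125,195)
    o[:330,x:x+390]=cv2.resize(im[y0:y0+110,x0:x0+130],(390,330),interpolation=2)
    o[335:600,x:x+354]=cv2.resize(im,(354,265),interpolation=3)
cv2.imwrite("pics/end.png",o[:,:,::-1])
E
```

```text
14.05 [470.09034182 283.16826921 214.70007939] [-0.22500109  0.84943718  0.21873797]
top 210 [259.5 181.9] [617.9 -13.4  63. ]
top 261 [235.5 196.2] [578.5  55.6  63. ]
top 256 [269.1 207.8] [543.  -38.6  63. ]
top 206 [245.4 222.3] [504.   29.2  63. ]
scene 120 [266.4 171.1] [505.6  28.5  63. ]
scene 183 [242.  182.1] [544.9 -41.9  63. ]
scene 216 [278.6 189.8] [581.3  53.9  63. ]
scene 225 [253.7 202.7] [623.4 -15.4  63. ]
```

View pics/end.png

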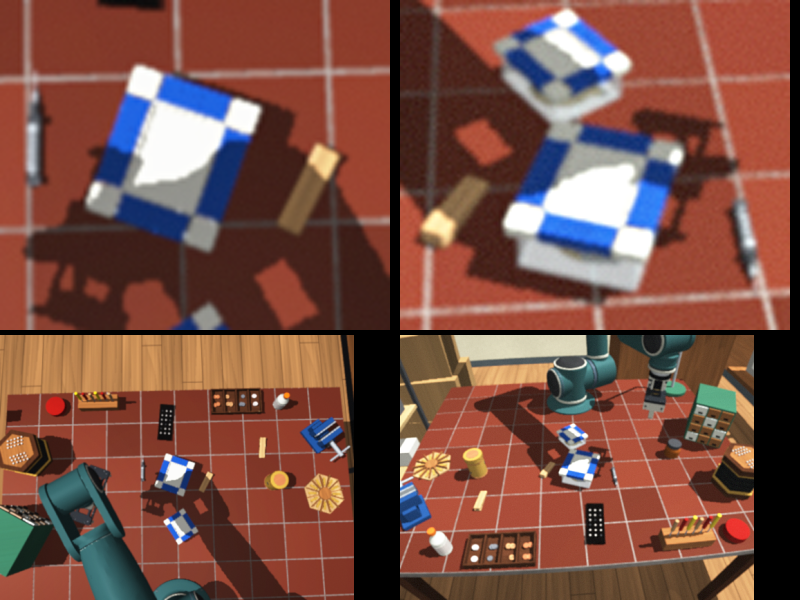

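All four sections dropped by the same amount (0.9 to 1.3 px in the scene view). The tub and its neighbours are where they were, and the arm is clear. I hand the job in.

```bash
python3 -c "
from workcell import bot
print(bot.job_done())"
```

```text
the job is handed in; nothing more can be done
None
```

I pressed the four blue edges of the larger tub down one after another (a, b, c, d) with the closed fingertips, and all four appear to be shut. The job was handed in at about 14 s.

- **Presses:** each press stopped hard with the fingertips at about 63 mm, which is the listed shut height. The highest vertical force I read was about 30 N. For the last push on d I took no force reading at the bottom; the one just before it was 17 N at 63 mm.
- **Edges in the final pictures:** all four sections look flat. In the scene view each one dropped by about the same small amount (0.9 to 1.3 px).
- **Tub and surroundings:** in the top view the four section centres are within about 1 mm of where they started, so the tub did not slide. The pin vise, the wedges, the small tub and the rest look undisturbed, judged by eye only.
- **Disagreements:** the two cameras differ by up to about 6 mm on the absolute position of edge a, and less on the others. The presses brought up to about 15 N of sideways force, with no visible movement of the tub.

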